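# Vacuum-hold a model blank and dot-punch its datum

### The arm

A 6-joint arm with a two-finger parallel gripper is mounted at the origin on the work surface. World frame = base frame: x ahead of the robot, y to its left, z up, the work surface at z = 0. Lengths are in m, angles in rad, forces in N, time in s.
With the tool pointing down it reaches from about 0.25 to 0.775 m from the base axis. Payload 4 kg.
Tool frame: the origin (TCP) lies on the centre line of the jaws, within the pads' length; the fingertips stand 19 mm ahead of it and the grasp point (between the pads) is the TCP; x points along the fingers, z is the direction in which the jaws open and shut, and the axes are right-handed (so a half turn about x gives the same grasp; the last joint's range is limited). The gripper opens to 94 mm and grips with 3 to 60 N. Pads are 16 mm wide; open, the fingers measure 119 mm over their backs; the gripper's body (75 mm by 177 mm) begins 78 mm behind the grasp point.
Start: joints at [1.206, 0.087, 1.371, -0, 1.684, -0.103], TCP at [0.142, 0.531, 0.225] pointing down, gripper open.
Joint ranges: [-3.1, 3.1], [-0.76, 2.03], [0.27, 2.55], [-1.08, 4.22], [0.17, 2.65], [-2.57, 2.57]. Speed limits (rad/s): [2.79, 2.79, 3.14, 3.14, 3.14, 3.14].

### API

Orientations are given as [roll, pitch, yaw] about the fixed x, y, z axes, in that order (R = Rz(yaw) Ry(pitch) Rx(roll)).
In Python, from bench import robot, snapshot, camera_params gives the robot as it stands.
- The arm moves only by the tool step_arm, never from a script. Its argument "motion" is text: rows parted by semicolons, each of 7 numbers parted by spaces: the opening in per cent of the stroke, from 0 (shut) to 100 (fully open), then the shift along the tool's x, y, z in cm, then the turn, a rotation vector about the tool's x, y, z in rad. A call has 1 to 20 rows; each row shifts and turns the commanded pose from where the row before left it, along the tool's axes as they then stand; what a row does not reach is not made up. A row lasts 1/12 s, in which the tool goes at most 41.7 mm and 7.16 degrees, less where a joint would pass 70% of its speed; a pose out of reach is approached as far as the arm can. A call with a gripper value outside its range is refused whole. The fingers move at their own pace and stop on an object; the grip force is fixed at half the most. Time passes only in rows, so rows that do not move let the fingers close. It gives the time, the measured TCP pose, the force and the opening at its end, in the units of the state.
- robot.get_obs(): the state, without advancing time (a new reading comes with each control period).
- snapshot(name): name is "side" or "top" or "wrist"; returns the picture (480x640x3 uint8, red, green, blue); there is no depth.
- camera_params(name): a dict with "fx", "fy", "cx", "cy" (pixels), "R" (3x3) and "t" (3): a world point X has camera coordinates R X + t. Camera axes: x right, y down, z forward; pixel columns grow to the right and rows downward; lengths in m; the calibration is good to about 2 mm. A picture is of the moment at which its call begins: read the wrist's pose just before it. camera_params takes no time and is no camera call; for the wrist camera it gives the pose at the moment of the call.
- robot.close_job(): hands the job in, once; it reports no verdict.
The state is a dict: "time": time; "joint_positions": joint angles; "qvel": joint speeds; "joint_torque": joint torques, N m; "tool_pos": TCP position; "ee_rot": TCP orientation; "wrist_force": force on the tool from outside, world axes, zero at the start; "wrist_torque": the same for the moment, N m; "width": finger opening in m.
Only numpy, scipy, OpenCV 4.12 (cv2) and the standard library are available. Lean on these libraries where they do the work, as an engineer would, in place of code of your own. Each camera call takes 0.05 s, during which the arm holds its last target.

### The job

Open the vacuum valve of the fixture by turning its black T-handle until the red-tipped end is in line with the green line on the white setting ring. Then take the spring dot punch by its navy grip, stand it centred on the green tape cross on the brown blank, press straight down with a steady force until the grip has gone down 10 mm or a little more, hold it there for half a second without slamming it, and lift it straight off without sliding. Stand the punch back upright on its black rubber mat and let go; punch nothing else (not the orange cross), leave the valve as set and leave the other tools where they lie.

Things in the scene. Friction and masses are not known exactly. Their poses are not given: they have to be found in the camera images.
- valve_grip (a point): Centre of the valve's black T-handle: a flat bar 82 mm long, 16 mm wide, 26 mm high that turns about a vertical axis through this point; bar from 13 mm below to 13 mm above it, then a 9 mm radius stem; 22 mm free below the bar down to the white ring. This point is 115 mm above the table. Its x axis points along the bar to the red-tipped end (the pointer), its z axis up. Friction 0.12 N m; it stays where it is left.
- valve (a joint): Angle of the T-handle in rad: 0 closed, grows as it is turned counter-clockwise seen from above, stops at 0 and 1.6.
- set_ring: White disc, 128 mm across, just under the T-handle; origin on the valve's axis at the disc's underside, 75.5 mm above the table. Its x axis points along the green line (10 mm wide, from 29 to 63 mm out): the direction the red-tipped end of the handle must point to. The line is always counter-clockwise of the handle at the start, by 0.4 to 1.35 rad. It cannot be touched (a printed face).
- fixture: Fixed aluminium vacuum plate 170 x 420 x 15 mm lying on the table, with a brown modelling-board blank fixed on it and the valve at its +y end. Origin: centre of the underside; x away from the robot, y along the length. The blank spans x -80 to 80 and y -200 to 60 mm; its flat ledge (x -80 to 30) is 70 mm above the table, and the ridge behind it (x 30 to 80) 91 mm. Valve body 50 x 50 mm about (0, 145), 55 mm high; the valve's axis is there.
- mark_green: Green tape cross, arms 90 mm long and 12 mm wide, flat on the blank's ledge; origin at its centre, on the surface 70 mm above the table. The punch goes here.
- mark_orange: Orange tape cross of the same size on the same ledge, at least 90 mm away; not to be punched. It may be at either end.
- punch_foot (a point): Centre of the underside of the punch's foot. Spring dot punch, 120 mm tall: steel foot 56 mm across and 10 mm high, steel barrel 42 mm across with a yellow band up to 55 mm, and above it on a rod the navy grip. z axis up along the punch. Mass about 0.33 kg.
- punch_grip_center (a point): Centre of the punch's navy grip: an upright cylinder 34 mm across and 45 mm high, centre 97.5 mm above the underside of the foot when not pressed, top at 120 mm. Grasp here from above; lifting the grip carries the whole punch.
- punch_grip (a joint): How far the grip has been pushed down into the punch, in m: 0 at rest, hard stop at 0.016. Spring: about 4 N to start, 11 N at 0.010, 15 N at the stop. The punch marks at about 0.010 and springs back by itself.
- mat: Black rubber mat 140 x 140 x 4 mm fixed on the table; origin at the centre of its underside. The punch starts standing on it and must return there. It may be to the robot's left or right.
- tray: Light wooden board 150 x 150 x 10 mm fixed on the table on the side opposite to the mat, carrying the tape roll and the sanding block; origin at the centre of its underside.
- tape_roll_center (a point): Centre of a green tape roll lying flat, 90 mm across, 24 mm high; bystander.
- sander_center (a point): Centre of a cork sanding block 36 x 91 x 27 mm; bystander.
- scraper_center (a point): Middle of a steel scraper with a wooden handle, 190 mm long, 50 mm wide, 18 mm high, lying beyond the fixture; bystander.
Mind the look-alikes: they are no part of the job. Of the things that look like the part that bears punch_foot, the larger one is meant. Of the things that look like the mat, the larger one is meant.

How it is judged:
By the outcome, as a careful person would: the job done as asked, in the order asked, and still so for the second after the job is handed in, with the robot touching nothing.
It also fails if it takes over 67 s, if anything falls off the work surface, if the arm or the gripper's body presses on something with over 40 N, if the wrist force passes 120 N, or if a joint passes its speed limit or range.

## Working session

There is one attempt and no reset: what is moved stays moved. The work goes in short steps, Python scripts to look and compute and a tool call to move; the robot and the scene stay as the last step left them, time stands still between calls to the robot, and variables do not carry over. Pictures are saved under pics/ and viewed, and the job is handed in when it is done.

Besides the shell and the picture viewer there is one more tool, called as name(argument=value, ...) on one line, values as JSON. step_arm: Moves the arm, as the interface text tells. Its arguments: {"type":"object","properties":{"motion":{"type":"string"}},"required":["motion"]}

```bash
ls; mkdir -p pics
python3 - <<'E'
from bench import robot,snapshot,camera_params
import cv2
print(robot.get_obs())
for n in("top","side","wrist"):
    p=camera_params(n);print(n,p)
    im=snapshot(n);cv2.imwrite(f"pics/{n}0.png",im[:,:,::-1])
E
```

```text
pics
{'time': 0.0, 'joint_positions': array([ 1.20589580e+00,  8.79130538e-02,  1.37220958e+00, -1.21132338e-05,
        1.68363849e+00, -1.03104129e-01]), 'qvel': array([-0.00049331,  0.00126635, -0.00105004, -0.00051119,  0.00259963,
       -0.00016775]), 'joint_torque': array([-3.24103585e-04, -3.40166438e+01, -3.02434015e+01,  7.17181969e-02,
        3.29015718e-02, -1.50947490e-04]), 'tool_pos': array([0.14217633, 0.53077753, 0.22334975]), 'ee_rot': array([ 3.04404036,  1.56862782, -1.93014638]), 'wrist_force': array([ 0.1404622 , -0.04410513,  0.00229509]), 'wrist_torque': array([-0.02268757,  0.01351988, -0.00462126]), 'width': 0.0943377425282483}
top {'fx': 499.0048006540197, 'fy': 499.0048006540197, 'cx': 330.33544588198106, 'cy': 249.14365886451833, 'R': array([[-0.00518097, -0.99976007, -0.02128279],
       [-0.99743561,  0.00668583, -0.07125654],
       [ 0.07138174,  0.02085904, -0.99723094]]), 't': array([0.02150461, 0.53696772, 1.17746705])}
side {'fx': 574.0816714344971, 'fy': 574.0816714344971, 'cx': 322.7316396255646, 'cy': 246.8703121227162, 'R': array([[-0.85133054, -0.52441908, -0.01486411],
       [-0.25954627,  0.44562599, -0.85676905],
       [ 0.45592987, -0.72553574, -0.51548603]]), 't': array([0.44239873, 0.20265799, 1.28062344])}
wrist {'fx': 336.0639027402377, 'fy': 336.0639027402377, 'cx': 319.0280278319881, 'cy': 236.76357048204062, 'R': array([[ 0.25949398,  0.96574267, -0.00199146],
       [ 0.92883292, -0.24901066,  0.27434119],
       [ 0.2644471 , -0.07303962, -0.96163036]]), 't': array([-0.54894658, -0.02804743,  0.39304869])}
```

View pics/top0.png

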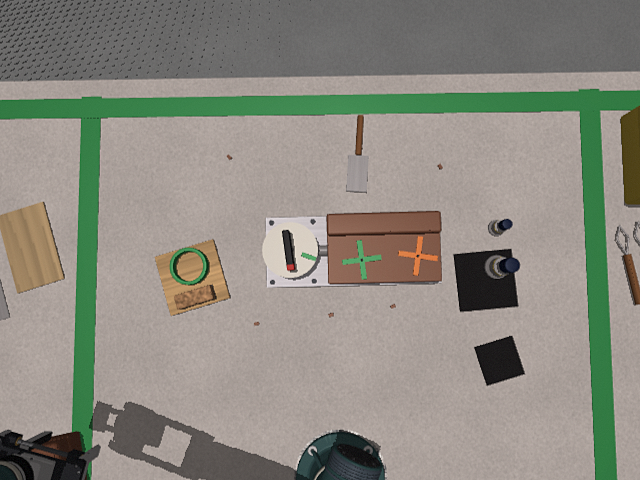

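View pics/side0.png

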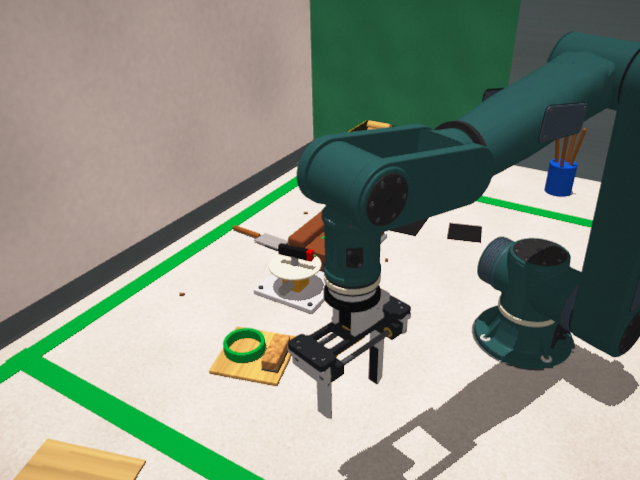

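View pics/wrist0.png

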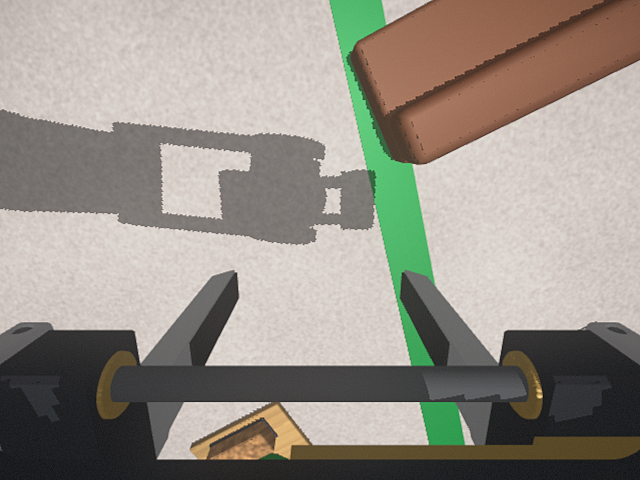

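The top view shows the following:
- Valve handle at about (289,251), with its red tip at (291,267) and the green line at (310,256).
- Green cross at about (362,260) and orange cross at about (418,256).
- Larger punch at about (500,267) on the larger mat. The small look-alike punch is at (500,227) and the small mat at (499,360).

I'll measure these next.

```bash
cat > h.py <<'E'
import numpy as np,cv2
from bench import robot,snapshot,camera_params
def ray(p,uv,z):
    d=p["R"].T@np.array([(uv[0]-p["cx"])/p["fx"],(uv[1]-p["cy"])/p["fy"],1.])
    c=-p["R"].T@p["t"]
    return c+d*(z-c[2])/d[2]
def proj(p,X):
    q=p["R"]@np.asarray(X)+p["t"]; return np.array([p["fx"]*q[0]/q[2]+p["cx"],p["fy"]*q[1]/q[2]+p["cy"]])
E
python3 - <<'E'
from h import *
p=camera_params("top"); im=cv2.imread("pics/top0.png"); hsv=cv2.cvtColor(im,cv2.COLOR_BGR2HSV)
def blobs(name,lo,hi,roi,z,mn=15):
    x0,y0,x1,y1=roi; m=cv2.inRange(hsv,np.array(lo),np.array(hi)); k=np.zeros_like(m);k[y0:y1,x0:x1]=m[y0:y1,x0:x1]
    n,l,s,c=cv2.connectedComponentsWithStats(k)
    for i in range(1,n):
        if s[i,4]>=mn:
            pts=np.argwhere(l==i)[:,::-1].astype(np.float32)
            r=cv2.minAreaRect(pts); bx=cv2.boxPoints(r)
            W=np.array([ray(p,b,z)[:2] for b in bx])
            print(name,s[i],np.round(c[i],1),'rect',np.round(r[0],1),np.round(r[2]),"C",np.round(ray(p,c[i],z),4),"RC",np.round(ray(p,r[0],z)[:2],4),"sides",np.round([np.linalg.norm(W[0]-W[1]),np.linalg.norm(W[1]-W[2])],4),'dir',np.round(np.degrees([np.arctan2(*(W[1]-W[0])[::-1]),np.arctan2(*(W[2]-W[1])[::-1])]),1))
blobs("green",[45,100,80],[75,255,255],(325,235,445,285),.070)
blobs("gline",[45,100,80],[75,255,255],(265,220,322,285),.0785,8)
blobs("orange",[5,180,180],[20,255,255],(325,235,445,285),.070)
blobs("red",[0,180,100],[6,255,255],(265,220,322,285),.128,5)
blobs("handle",[0,0,0],[180,255,60],(265,222,318,282),.128)
blobs("white",[0,0,200],[40,60,255],(262,216,330,286),.0785,100)
blobs("navy",[100,120,30],[130,255,255],(480,210,530,290),.124)
blobs("mat",[0,0,0],[180,255,45],(445,240,530,320),.004,100)
blobs("brown",[0,80,50],[12,200,170],(320,205,446,290),.07,200)
im2=cv2.resize(im[200:330,250:530],None,fx=2.8,fy=2.8,interpolation=cv2.INTER_NEAREST); cv2.imwrite("pics/crop0.png",im2)
E
```

```text
green [342 240  39  39 336] [361.5 259.1] rect [361.7 259.2] 38.0 C [ 0.5101 -0.054   0.07  ] RC [ 0.5099 -0.0546] sides [0.0671 0.0686] dir [ -38.6 -128.9]
gline [302 253  14   7  50] [308.3 256.2] rect [308.4 256.3] 18.0 C [0.5172 0.0674 0.0785] RC [0.5168 0.0672] sides [0.0079 0.0325] dir [ -18.5 -108.8]
red [287 264   7   6  17] [290.1 267.4] rect [290.  266.5] 90.0 C [0.4901 0.1039 0.128 ] RC [0.492  0.1041] sides [0.0131 0.0109] dir [ -90.3 -180. ]
handle [282 230  13  39 269] [288.  247.3] rect [288.7 249.2] 82.0 C [0.534  0.1084 0.128 ] RC [0.5298 0.1071] sides [0.0189 0.0849] dir [ -82.3 -171.9]
white [ 262  221   56   56 1906] [288.8 248.5] rect [289.5 248.5] 90.0 C [0.5349 0.1119 0.0785] RC [0.535  0.1104] sides [0.1264 0.1258] dir [-90.5 179.8]
navy [504 219   8  10  25] [508.2 223.2] rect [507.7 223.4] 83.0 C [ 0.5836 -0.3719  0.124 ] RC [ 0.5832 -0.3708] sides [0.014  0.0195] dir [ -83.3 -174.7]
navy [509 258  10  15  37] [515.  264.8] rect [514.1 264.5] 82.0 C [ 0.493  -0.3838  0.124 ] RC [ 0.4936 -0.3818] sides [0.0177 0.0308] dir [ -82.2 -173.7]
mat [ 454  249   64   62 2842] [483.2 282. ] rect [485.6 279.7] 84.0 C [ 0.4566 -0.3482  0.004 ] RC [ 0.462  -0.3541] sides [0.1415 0.1371] dir [ -84.6 -176.1]
brown [ 327  211  115   73 6999] [383.4 246. ] rect [383.9 247.1] 89.0 C [ 0.5399 -0.1045  0.07  ] RC [ 0.5373 -0.1057] sides [0.2618 0.1607] dir [ -89.  -179.7]
```

View pics/crop0.png

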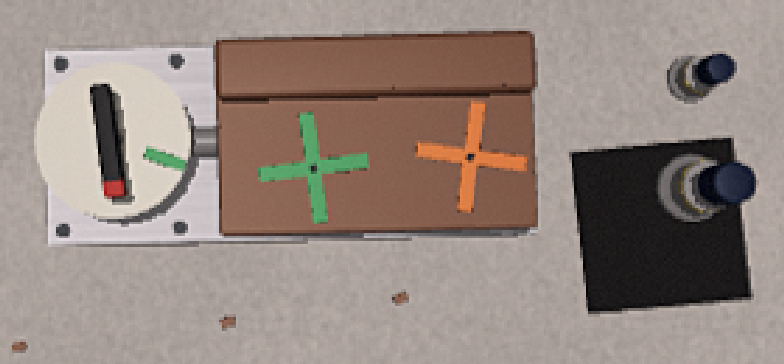

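```bash
cat >> h.py <<'E'
from scipy.spatial.transform import Rotation as Ro
def pose(o=None):
    o=o or robot.get_obs(); return Ro.from_euler('xyz',o["ee_rot"]).as_matrix(),o["tool_pos"]
def plan(target,jawang=None,o=None):
    """needed shift (tool axes, cm) and rotvec (tool axes) to go to target with x down, jaws along world angle jawang(rad)"""
    R,t=pose(o)
    print("t",np.round(t,4),"x",np.round(R[:,0],4),"jaw z deg",np.round(np.degrees(np.arctan2(R[1,2],R[0,2])),2))
    print("shift tool cm",np.round(R.T@(np.asarray(target)-t)*100,2))
    if jawang is not None:
        for k in (0,np.pi):
            z=np.array([np.cos(jawang+k),np.sin(jawang+k),0]);x=np.array([0,0,-1.]);y=np.cross(z,x)
            G=np.stack([x,y,z],1); print("rotvec",k,np.round(Ro.from_matrix(R.T@G).as_rotvec(),4))
E
python3 - <<'E'
from h import *
p=camera_params("wrist");R,t=pose()
c=-p["R"].T@p["t"]
print("cam in tool",R.T@(c-t),"axes",np.round(R.T@p["R"].T,3))
print(R)
plan([.53,.11,.25])
print(robot.get_obs()["joint_positions"])
E
```

```text
cam in tool [-1.61120847e-01  8.04648369e-02 -8.43903334e-05] axes [[ 0.    -0.275  0.962]
 [-0.001 -0.962 -0.275]
 [ 1.    -0.001 -0.   ]]
[[-5.97348230e-04 -9.65928270e-01  2.58809235e-01]
 [-1.58183296e-03  2.58809871e-01  9.65926989e-01]
 [-9.99998570e-01  1.67601798e-04 -1.68253679e-03]]
t [0.1422 0.5309 0.2236] x [-6.0e-04 -1.6e-03 -1.0e+00] jaw z deg 75.0
shift tool cm [ -2.6  -48.35 -30.62]
[ 1.20589692e+00  8.77785284e-02  1.37189749e+00 -6.50827275e-06
  1.68360749e+00 -1.03110386e-01]
```

step_arm(motion="100 -0.2 -3.2 -2.04 0 0 0;100 -0.2 -3.2 -2.04 0 0 0;100 -0.2 -3.2 -2.04 0 0 0;100 -0.2 -3.2 -2.04 0 0 0;100 -0.2 -3.2 -2.04 0 0 0;100 -0.2 -3.2 -2.04 0 0 0;100 -0.2 -3.2 -2.04 0 0 0;100 -0.2 -3.2 -2.04 0 0 0;100 -0.2 -3.2 -2.04 0 0 0;100 -0.2 -3.2 -2.04 0 0 0;100 -0.2 -3.2 -2.04 0 0 0;100 -0.2 -3.2 -2.04 0 0 0;100 -0.2 -3.2 -2.04 0 0 0;100 -0.2 -3.2 -2.04 0 0 0;100 -0.2 -3.2 -2.04 0 0 0;100 0 0 0 0.12 0 0;100 0 0 0 0.12 0 0;100 0 0 0 0.12 0 0;100 0 0 0 0.12 0 0;100 0 0 0 0.12 0 0")

```text
time: 1.82
tool_pos: [0.5267, 0.1112, 0.2539]
ee_rot: [2.42, 1.57, 3.123]
wrist_force: [0.1, -0.3, 0.9]
width: 0.094
```

step_arm(motion="100 0 0 0 0.12 0 0;100 0 0 0 0.12 0 0;100 0 0 0 0.12 0 0;100 0 0 0 0.12 0 0;100 0 0 0 0.12 0 0;100 0 0 0 0.12 0 0;100 0 0 0 0.12 0 0;100 0 0 0 0.12 0 0;100 0 0 0 0.12 0 0;100 0 0 0 0.12 0 0;100 0 0 0 0.12 0 0;100 0 0 0 0.12 0 0;100 0 0 0 0.12 0 0;100 0 0 0 0.12 0 0;100 0 0 0 0.12 0 0;100 0 0 0 0.12 0 0;100 0 0 0 0.12 0 0;100 0 0 0 0 0 0;100 0 0 0 0 0 0")

```text
time: 3.4
tool_pos: [0.5267, 0.1115, 0.2541]
ee_rot: [-1.907, 1.57, 3.049]
wrist_force: [-0.7, -0.7, 0.4]
width: 0.0943
```

Run:
```python
from h import *
import json
p=camera_params("wrist");im=snapshot("wrist");cv2.imwrite("pics/w1.png",im[:,:,::-1])
np.savez("pics/w1.npz",**p)
im=snapshot("top");cv2.imwrite("pics/top1.png",im[:,:,::-1])
print(robot.get_obs()["joint_positions"],robot.get_obs()["time"]);plan([.53,.11,.25],np.radians(-84))
```

```text
[1.03179566e-01 5.77527586e-02 1.34360567e+00 1.18172411e-04
 1.74066693e+00 1.43183214e+00] 3.5
t [0.5267 0.1115 0.2542] x [-4.e-04  1.e-04 -1.e+00] jaw z deg -76.13
shift tool cm [0.42 0.28 0.22]
rotvec 0 [ 1.374e-01 -1.000e-04  4.000e-04]
rotvec 3.141592653589793 [-3.0041e+00 -6.0000e-04 -2.0000e-04]
```

View pics/w1.png

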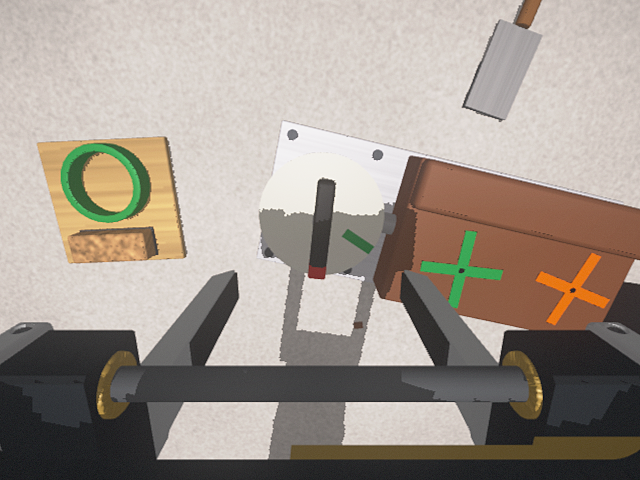

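The wrist view shows the handle running from (326,180) to its red tip at (317,272), the green line at (357,241) and the green cross centre at (461,270). The orange cross is at (572,290).

```bash
cat >> h.py <<'E'
def rects(name,im,p,lo,hi,roi,z,mn=15):
    hsv=cv2.cvtColor(im,cv2.COLOR_BGR2HSV)
    x0,y0,x1,y1=roi; m=cv2.inRange(hsv,np.array(lo),np.array(hi)); k=np.zeros_like(m);k[y0:y1,x0:x1]=m[y0:y1,x0:x1]
    n,l,s,c=cv2.connectedComponentsWithStats(k)
    for i in range(1,n):
        if s[i,4]>=mn:
            pts=np.argwhere(l==i)[:,::-1].astype(float)
            W=np.array([ray(p,b,z)[:2] for b in pts]).astype(np.float32)*1000
            r=cv2.minAreaRect(W); bx=cv2.boxPoints(r); e1=bx[1]-bx[0];e2=bx[2]-bx[1]
            L=e1 if np.linalg.norm(e1)>np.linalg.norm(e2) else e2
            cc=W.mean(0);w=np.linalg.eigh(np.cov((W-cc).T))[1][:,1]
            print(name,s[i],"cen px",np.round(c[i],1),"C",np.round(W.mean(0),1),"RC",np.round(r[0],1),"size",np.round(r[1],1),"longdir",np.round(np.degrees(np.arctan2(L[1],L[0])),1),"pca",np.round(np.degrees(np.arctan2(w[1],w[0])),1))
E
python3 - <<'E'
from h import *
p=dict(np.load("pics/w1.npz")); im=cv2.imread("pics/w1.png")
rects("green",im,p,[45,80,40],[75,255,255],(390,220,520,320),.070)
rects("orange",im,p,[8,180,150],[20,255,255],(520,230,639,340),.070)
rects("gline",im,p,[45,80,40],[80,255,255],(330,220,385,265),.0785,8)
rects("red",im,p,[0,120,60],[8,255,255],(300,255,335,290),.128,5)
rects("handle",im,p,[0,0,0],[180,255,75],(300,170,345,280),.128)
rects("white",im,p,[0,0,215],[40,60,255],(255,150,390,262),.0785,200)
for z in(.128,.0785):
  print(z,[np.round(ray(p,q,z)*1000,1) for q in((326,180),(317,277),(311,277),(325,277),(316,180),(336,180))])
cv2.imwrite("pics/c1.png",cv2.resize(im[130:330,230:500],None,fx=2.9,fy=2.9,interpolation=cv2.INTER_NEAREST))
E
```

```text
green [ 420  231   83   77 1572] cen px [461.2 268.8] C [509.6 -53.5] RC [508.8 -53.8] size [71.2 70.8] longdir 52.8 pca 90.4
orange [ 535  253   75   72 1544] cen px [572.5 288.7] C [ 517.1 -182.7] RC [ 516.3 -182.8] size [71.4 71.7] longdir -53.2 pca 172.1
gline [342 230  31  24 278] cen px [357.4 241.1] C [515.4  67.5] RC [515.4  67.3] size [33.5  9.4] longdir 69.5 pca 69.5
red [308 265  18  14 192] cen px [316.5 272.2] C [490.8 105.2] RC [491.  105.3] size [12.  15.3] longdir -84.2 pca 95.1
handle [309 180  26  88 924] cen px [320.4 236.5] C [524.4 109.9] RC [535.5 111.5] size [79.3 15.2] longdir 8.0 pca -172.3
white [ 255  150  129  112 6257] cen px [312.5 185.6] C [560.2 126.7] RC [537.8 115. ] size [115.3 131.1] longdir -78.2 pca 104.9
0.128 [array([574.3, 117.3, 128. ]), array([486.3, 103.6, 128. ]), array([485., 109., 128.]), array([488.1,  96.5, 128. ]), array([572.3, 125.6, 128. ]), array([576.3, 109.1, 128. ])]
0.0785 [array([569.1, 115. ,  78.5]), array([465.9,  98.9,  78.5]), array([464.4, 105.2,  78.5]), array([468. ,  90.6,  78.5]), array([566.7, 124.7,  78.5]), array([571.4, 105.4,  78.5])]
```

View pics/c1.png

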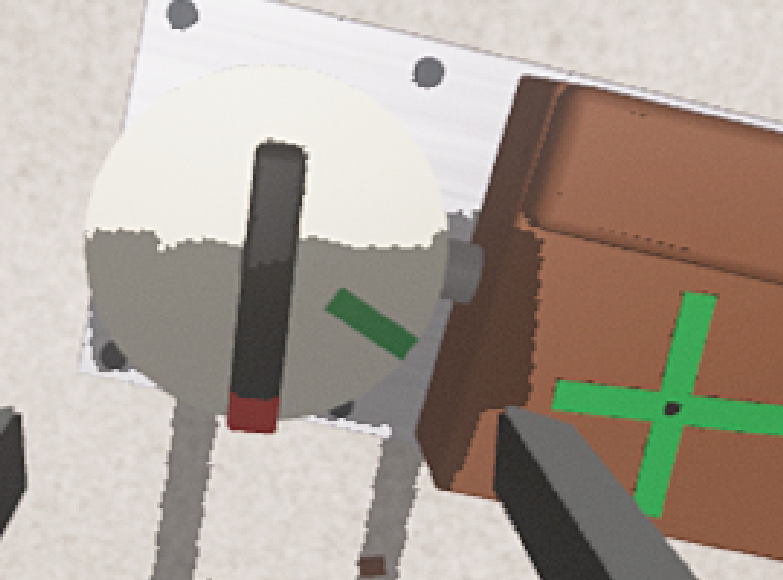

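Run:
```python
from h import *
from scipy.optimize import least_squares
for f,pp,roi in(("w1",dict(np.load("pics/w1.npz")),(250,145,395,290)),("top0",camera_params("top"),(258,214,325,284))):
    im=cv2.imread(f"pics/{f}.png");x0,y0,x1,y1=roi
    hsv=cv2.cvtColor(im,cv2.COLOR_BGR2HSV)[y0:y1,x0:x1]; b,g,r=[a.astype(int) for a in cv2.split(im[y0:y1,x0:x1])]
    for q in((20,20),(60,40)): print(im[y0+q[1],x0+q[0]],end='')
    m=((r-b>8)&(r-b<40)&(abs(r-g)<10)&(r>90)).astype(np.uint8)*255
    m=cv2.morphologyEx(m,cv2.MORPH_OPEN,np.ones((3,3)))
    n,l,s,c=cv2.connectedComponentsWithStats(m); i=1+np.argmax(s[1:,4])
    cv2.imwrite(f"pics/m_{f}.png",cv2.resize((l==i).astype(np.uint8)*255,None,fx=3,fy=3))
    cs,_=cv2.findContours((l==i).astype(np.uint8),cv2.RETR_EXTERNAL,cv2.CHAIN_APPROX_NONE)
    P=np.vstack([cv2.convexHull(max(cs,key=len))[:,0]])+[x0,y0]
    W=np.array([ray(pp,u,.080)[:2]*1000 for u in P])
    F=least_squares(lambda v:np.hypot(W[:,0]-v[0],W[:,1]-v[1])-v[2],[530,110,64],loss='soft_l1')
    print(f,len(W),np.round(F.x,1),np.round(np.abs(F.fun).mean(),2))
```

```text
[207 213 218][232 238 241]w1 13 [508.1 183.7  77.3] 2.35
[192 205 215][39 38 39]top0 7 [480.4 115.9   6.6] 1.15
```

Run:
```python
from h import *
from scipy.optimize import least_squares
pp=dict(np.load("pics/w1.npz"));im=cv2.imread("pics/w1.png")
# radial edge search from approx centre, on shaded & lit disc
c0=np.array([530,110.]);pts=[]
g=cv2.GaussianBlur(cv2.cvtColor(im,cv2.COLOR_BGR2Lab).astype(np.float32),(3,3),0)
for a in np.radians(np.arange(0,360,5)):
    rs=np.arange(54,74,.5);uv=[proj(pp,[*(c0+r*np.array([np.cos(a),np.sin(a)]))/1000,.080]) if False else proj(pp,np.r_[(c0+r*np.array([np.cos(a),np.sin(a)]))/1000,.080]) for r in rs]
    v=np.array([cv2.getRectSubPix(g[:,:,0].copy(),(1,1),tuple(map(float,u)))[0,0] for u in uv])
    v2=np.array([cv2.getRectSubPix(g[:,:,2].copy(),(1,1),tuple(map(float,u)))[0,0] for u in uv])
    d=np.abs(v[4:]-v[:-4])+3*np.abs(v2[4:]-v2[:-4]);k=d.argmax()
    if d[k]>8: pts.append(c0+rs[k+2]*np.array([np.cos(a),np.sin(a)]))
W=np.array(pts)
F=least_squares(lambda v:np.hypot(W[:,0]-v[0],W[:,1]-v[1])-64,[530,110],loss='soft_l1')
F3=least_squares(lambda v:np.hypot(W[:,0]-v[0],W[:,1]-v[1])-v[2],[530,110,64],loss='soft_l1')
print(len(W),F.x,np.median(np.abs(F.fun)),F3.x)
```

```text
71 [531.63488449 110.77278927] 0.48768255494151447 [531.3220658  110.71365366  64.51725923]
```

step_arm(motion="100 2 0.4 0.19 0.109 0 0;100 3 0 0 0 0 0;100 3 0 0 0 0 0;100 3 0 0 0 0 0;100 2 0 0 0 0 0;100 0.9 0 0 0 0 0;100 0 0 0 0 0 0;100 0 0 0 0 0 0")

```text
time: 4.17
tool_pos: [0.5315, 0.1106, 0.116]
ee_rot: [1.662, 1.57, 0.222]
wrist_force: [0.0, -0.6, 0.2]
width: 0.0941
```

Run:
```python
from h import *
p=camera_params("wrist");im=snapshot("wrist");cv2.imwrite("pics/w2.png",im[:,:,::-1])
print(robot.get_obs()["wrist_force"]);plan([.531,.1106,.115],np.radians(-82.35))
im=snapshot("side");cv2.imwrite("pics/s2.png",im[:,:,::-1])
```

```text
[ 0.41393164 -0.10414282 -0.09433233]
t [0.5322 0.1107 0.1172] x [ 2.9e-03  4.0e-04 -1.0e+00] jaw z deg -82.48
shift tool cm [ 0.22 -0.12 -0.  ]
rotvec 0 [-0.0022 -0.     -0.0029]
rotvec 3.141592653589793 [ 3.1394 -0.0046  0.    ]
```

View pics/w2.png

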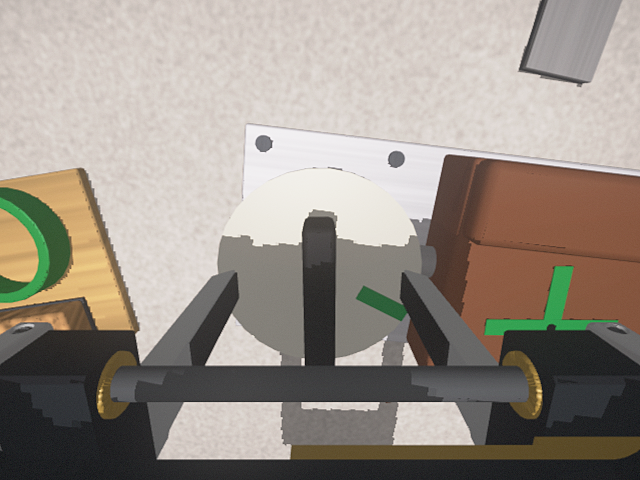

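The bar stands vertical at column 319, centred between the fingers, so I'll close.

step_arm(motion="0 0 0 0 0 0 0;0 0 0 0 0 0 0;0 0 0 0 0 0 0;0 0 0 0 0 0 0;0 0 0 0 0 0 0;0 0 0 0 0 0 0;0 0 0 0 0 0 0;0 0 0 0 0 0 0;0 0 0 0 0 0 0;0 0 0 0 0 0 0;0 0 0 0 0 0 0;0 0 0 0 0 0 0")

```text
time: 5.27
tool_pos: [0.5311, 0.1106, 0.1154]
ee_rot: [-2.892, 1.571, 1.952]
wrist_force: [-0.4, 1.2, -0.5]
width: 0.0175
```

step_arm(motion="0 0 0 0 0 0 0;0 0 0 0 0 0 0;0 0 0 0 -0.09 0 0;0 0 0 0 -0.09 0 0;0 0 0 0 -0.09 0 0;0 0 0 0 -0.09 0 0;0 0 0 0 -0.09 0 0;0 0 0 0 -0.09 0 0;0 0 0 0 -0.09 0 0;0 0 0 0 -0.09 0 0;0 0 0 0 -0.09 0 0;0 0 0 0 -0.09 0 0;0 0 0 0 -0.09 0 0;0 0 0 0 -0.09 0 0;0 0 0 0 0 0 0;0 0 0 0 0 0 0")

```text
time: 6.6
tool_pos: [0.5321, 0.1094, 0.1155]
ee_rot: [-0.425, 1.568, -0.787]
wrist_force: [3.7, -3.7, -1.5]
width: 0.0167
```

Run:
```python
from h import *
p=camera_params("wrist");im=snapshot("wrist");cv2.imwrite("pics/w3.png",im[:,:,::-1]);np.savez("pics/w3.npz",**p)
im=snapshot("top");cv2.imwrite("pics/top3.png",im[:,:,::-1])
o=robot.get_obs();print(o["wrist_force"],o["wrist_torque"],o["width"],o["joint_positions"]);plan([.531,.1106,.115],np.radians(-20.4))
```

```text
[ 4.36153744 -4.64936242 -2.55822364] [-0.82825996 -0.5721084  -0.13023043] 0.01671637320927871 [ 0.09987254  0.11804477  1.55536354 -0.00232797  1.46630575  0.46305388]
t [0.5321 0.1094 0.1155] x [ 0.0021 -0.0021 -1.    ] jaw z deg -20.79
shift tool cm [ 0.05  0.07 -0.14]
rotvec 0 [-0.0069  0.0027  0.0012]
rotvec 3.141592653589793 [ 3.1347e+00  1.9000e-03 -4.2000e-03]
```

View pics/w3.png

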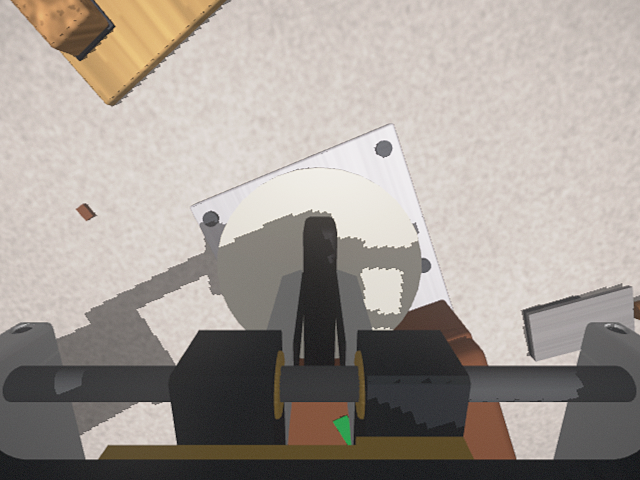

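step_arm(motion="0 0 0 0 -0.008 0 0;0 0 0 0 0 0 0;60 0 0 0 0 0 0;60 0 0 0 0 0 0;60 0 0 0 0 0 0;60 0 0 0 0 0 0;60 0 0 0 0 0 0;60 0 0 0 0 0 0;60 -2 0 0 0 0 0;60 -3 0 0 0 0 0;60 -3 0 0 0 0 0;60 -3 0 0 0 0 0;60 -3 0 0 0 0 0;60 0 0 0 0 0 0;60 0 0 0 0 0 0")

```text
time: 7.95
tool_pos: [0.5321, 0.1108, 0.2581]
ee_rot: [0.494, 1.566, 0.142]
wrist_force: [-0.0, 0.2, -0.3]
width: 0.0561
```

Run:
```python
from h import *
p=camera_params("wrist");im=snapshot("wrist");cv2.imwrite("pics/w4.png",im[:,:,::-1]);np.savez("pics/w4.npz",**p)
im=snapshot("top");cv2.imwrite("pics/top4.png",im[:,:,::-1])
o=robot.get_obs();print(o["time"],o["wrist_force"],o["width"]);plan([.531,.1106,.115],np.radians(-20.4))
```

```text
8.05 [ 0.03268838 -0.71265503 -0.50242134] 0.05686637110241708
t [0.5306 0.1106 0.2542] x [-0.002 -0.    -1.   ] jaw z deg -20.17
shift tool cm [13.92  0.03  0.06]
rotvec 0 [ 0.004  -0.0018  0.0007]
rotvec 3.141592653589793 [-3.1376e+00 -1.1000e-03 -2.9000e-03]
```

View pics/w4.png

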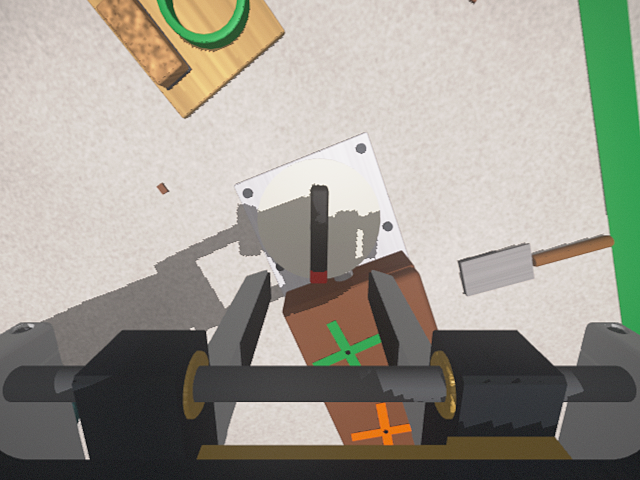

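Run:
```python
from h import *
p=dict(np.load("pics/w4.npz")); im=cv2.imread("pics/w4.png")
rects("red",im,p,[0,120,60],[8,255,255],(300,265,335,295),.128,5)
rects("handle",im,p,[0,0,0],[180,255,75],(300,170,345,272),.128)
b=cv2.imread("pics/top4.png");cv2.imwrite("pics/c4.png",cv2.resize(b[200:330,250:530],None,fx=2.8,fy=2.8,interpolation=cv2.INTER_NEAREST))
cv2.imwrite("pics/c4w.png",cv2.resize(im[150:300,240:400],None,fx=4,fy=4,interpolation=cv2.INTER_NEAREST))
```

```text
red [310 270  18  14 208] cen px [318.2 277.2] C [517.   71.4] RC [517.5  72. ] size [13.  15.9] longdir -20.6 pca 156.3
handle [ 311  186   17   86 1029] cen px [318.4 237.1] C [530.5 107.6] RC [533.5 113.9] size [78.7 14.4] longdir 69.4 pca 70.3
```

View pics/c4w.png

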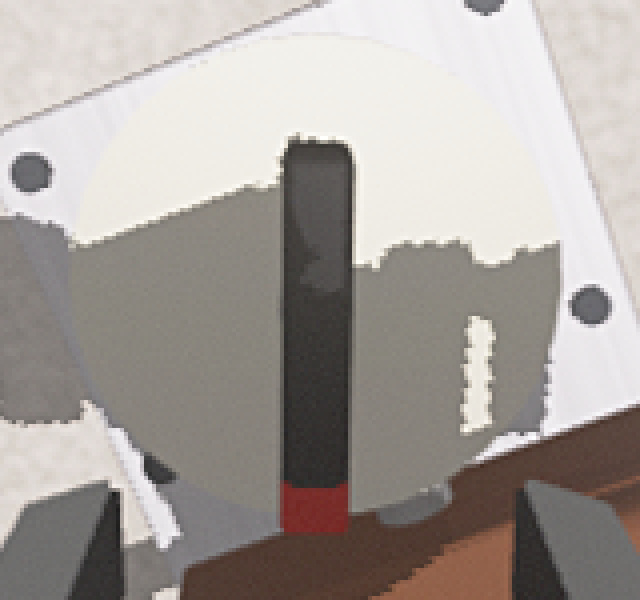

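The handle now measures 249.4–250.3°, and the line was measured at 249.5°, so it lies hidden under the bar. The valve is set, and the punch is next.

step_arm(motion="60 -0.2 -3.62 1 0 0 0;60 -0.2 -3.62 1 0 0 0;60 -0.2 -3.62 1 0 0 0;60 -0.2 -3.62 1 0 0 0;60 -0.2 -3.62 1 0 0 0;60 -0.2 -3.62 1 0 0 0;60 -0.2 -3.62 1 0 0 0;60 -0.2 -3.62 1 0 0 0;60 -0.2 -3.62 1 0 0 0;60 -0.2 -3.62 1 0 0 0;60 -0.2 -3.62 1 0 0 0;60 -0.2 -3.62 1 0 0 0;60 -0.2 -3.62 1 0 0 0;80 0 0 0 0 0 0;80 0 0 0 0 0 0;80 0 0 0 0 0 0")

```text
time: 9.38
tool_pos: [0.4906, -0.3752, 0.2793]
ee_rot: [2.55, 1.567, 2.198]
wrist_force: [0.3, -0.4, 0.4]
width: 0.0729
```

Run:
```python
from h import *
p=camera_params("wrist");im=snapshot("wrist");cv2.imwrite("pics/w5.png",im[:,:,::-1]);np.savez("pics/w5.npz",**p)
im=snapshot("top");cv2.imwrite("pics/top5.png",im[:,:,::-1])
o=robot.get_obs();print(o["time"],o["wrist_force"],o["width"]);plan([.493,-.38,.1015])
cv2.imwrite("pics/c5.png",cv2.resize(im[200:330,250:530],None,fx=2.8,fy=2.8,interpolation=cv2.INTER_NEAREST)[:,:,::-1])
```

```text
9.4833 [ 0.18579576 -0.16362189 -0.14962238] 0.07483694495726863
t [ 0.4911 -0.3744  0.2808] x [-9.0e-04  1.5e-03 -1.0e+00] jaw z deg -20.07
shift tool cm [17.92 -0.48  0.39]
```

View pics/w5.png

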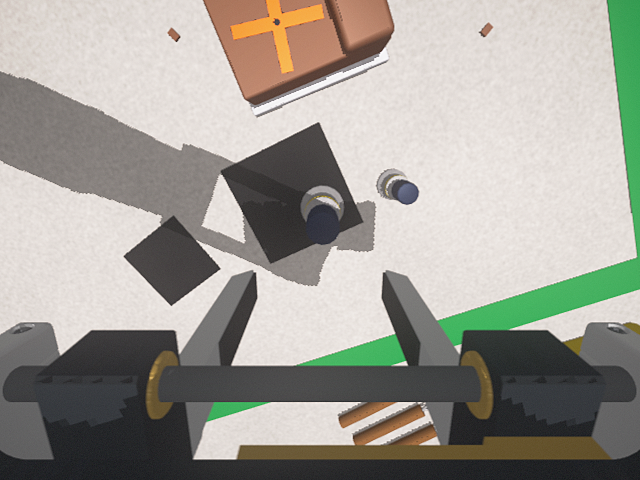

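View pics/c5.png

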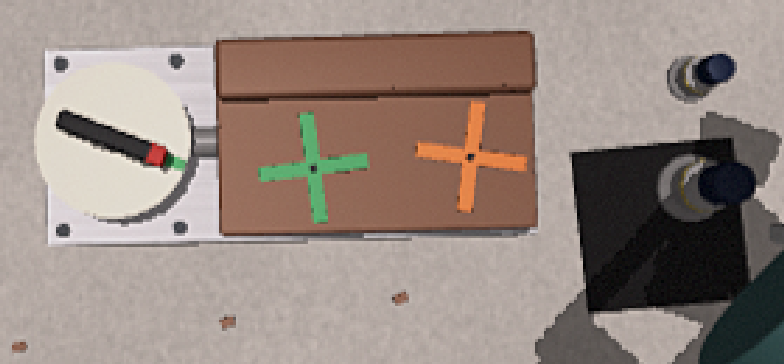

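Run:
```python
from h import *
p=dict(np.load("pics/w5.npz")); im=cv2.imread("pics/w5.png")
hsv=cv2.cvtColor(im,cv2.COLOR_BGR2HSV)
m=cv2.inRange(hsv,np.array([105,90,20]),np.array([130,255,255]));k=np.zeros_like(m);k[190:260,290:360]=m[190:260,290:360]
v,u=np.nonzero(k);print(u.min(),u.max(),v.min(),v.max())
for r in range(v.min(),v.max()+1,3): print(r,u[v==r].min(),u[v==r].max())
cx=(u.min()+u.max())/2
for c,z in(((cx,v.max()+.5-18),.124),): print(ray(p,c,z))
# foot: barrel/foot gray
print("foot pts",ray(p,(323,210),.014))
cv2.imwrite("pics/c5w.png",cv2.resize(im[110:280,220:430],None,fx=3.5,fy=3.5,interpolation=cv2.INTER_NEAREST))
rects("matroi",im,p,[0,0,0],[180,255,62],(215,120,365,265),.004,300)
b=cv2.imread("pics/top5.png")
pt=camera_params("top")
rects("red",b,pt,[0,180,100],[6,255,255],(265,220,322,285),.128,5)
rects("handle",b,pt,[0,0,0],[180,255,60],(265,222,318,282),.128)
```

```text
Traceback (most recent call last):
ValueError: zero-size array to reduction operation minimum which has no identity
```

Run:
```python
from h import *
p=dict(np.load("pics/w5.npz")); im=cv2.imread("pics/w5.png")
hsv=cv2.cvtColor(im,cv2.COLOR_BGR2HSV)
print(im[230,315:330:5],hsv[230,315:330:5],im[212,315],im[190,345],im[250,300])
cv2.imwrite("pics/c5w.png",cv2.resize(im[110:280,220:430],None,fx=3.5,fy=3.5,interpolation=cv2.INTER_NEAREST))
b,g,r=[a.astype(int) for a in cv2.split(im)]
k=np.zeros(b.shape,bool);k[190:260,290:360]=((b-r)>8)[190:260,290:360]
v,u=np.nonzero(k);print(u.min(),u.max(),v.min(),v.max())
for q in range(v.min(),v.max()+1,3): print(q,u[v==q].min() if (v==q).any() else 0,u[v==q].max() if (v==q).any() else 0)
b=cv2.imread("pics/top5.png")
pt=camera_params("top")
rects("red",b,pt,[0,180,100],[6,255,255],(265,220,322,285),.128,5)
rects("handle",b,pt,[0,0,0],[180,255,60],(265,222,318,282),.128)
```

```text
[[63 48 50]
 [64 50 52]
 [64 53 51]] [[124  61  63]
 [124  56  64]
 [115  52  64]] [53 41 43] [64 65 70] [105 105 111]
306 338 205 244
205 319 323
208 313 330
211 310 332
214 309 334
217 308 337
220 307 335
223 307 338
226 307 338
229 306 338
232 307 338
235 308 336
238 310 335
241 314 330
244 321 322
red [304 251   5   5   8] cen px [306.6 252.8] C [521.8  67.8] RC [522.3  68.1] size [12.4  3.1] longdir 44.7 pca 50.2
red [303 257   5   2   6] cen px [304.8 257.5] C [511.4  71.7] RC [511.4  71.4] size [8.7 2.2] longdir 89.6 pca 86.5
handle [270 239  33  19 236] cen px [286.2 248. ] C [532.5 112.4] RC [532.7 113. ] size [73.8 16.2] longdir 68.9 pca 68.6
```

View pics/c5w.png

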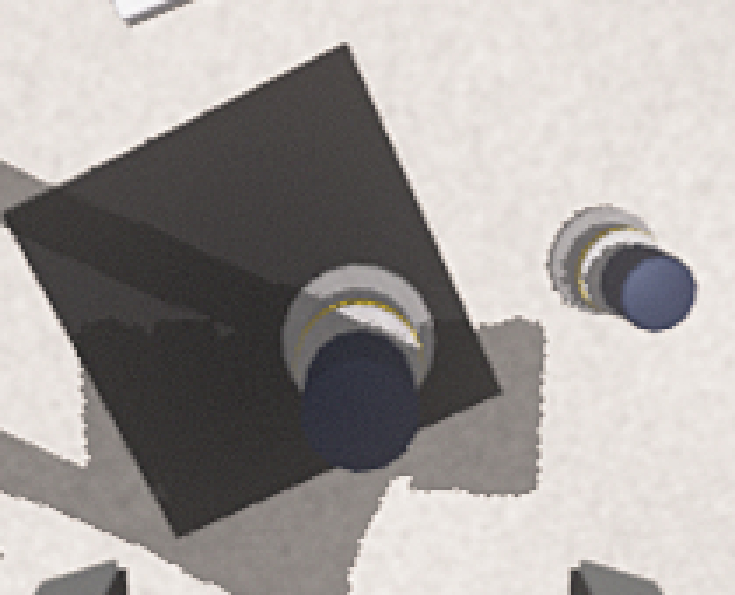

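Run:
```python
from h import *
p=dict(np.load("pics/w5.npz"))
print("grip",ray(p,(322.7,227.5),.124)); print("foot",ray(p,(322.7,207.5),.014))
c=np.array([ray(p,np.array(q)/3.5+[220,110],.004)[:2] for q in((5,214),(347,44),(502,393),(178,537))]);print(c,c.mean(0),np.linalg.norm(np.diff(c,axis=0),axis=1))
plan([.491,-.383,.1015])
```

```text
grip [ 0.49272592 -0.37675945  0.124     ]
foot [ 0.49284636 -0.37833894  0.014     ]
[[ 0.38664051 -0.29104466]
 [ 0.52449989 -0.27896311]
 [ 0.53636683 -0.41767638]
 [ 0.39806691 -0.42916074]] [ 0.46139354 -0.35421122] [0.13838776 0.13921995 0.13877593]
t [ 0.4911 -0.3744  0.2808] x [-9.0e-04  1.5e-03 -1.0e+00] jaw z deg -20.07
shift tool cm [17.92 -0.83  0.31]
```

step_arm(motion="80 2 -0.23 0.27 0 0 0;80 3 0 0 0 0 0;80 3 0 0 0 0 0;80 3 0 0 0 0 0;80 2 0 0 0 0 0;80 0 0 0 0 0 0;80 0 0 0 0 0 0")

```text
time: 10.07
tool_pos: [0.4926, -0.3772, 0.1506]
ee_rot: [2.647, 1.568, 2.297]
wrist_force: [0.2, 0.1, 0.2]
width: 0.0753
```

Run:
```python
from h import *
im=snapshot("wrist");cv2.imwrite("pics/w6.png",im[:,:,::-1])
o=robot.get_obs();print(o["time"],o["wrist_force"],o["width"]);plan([.4928,-.3775,.1015])
```

```text
10.1167 [-0.04722991  0.34541003  0.63576255] 0.07533297502035018
t [ 0.4934 -0.3783  0.1527] x [ 1.1e-03 -8.0e-04 -1.0e+00] jaw z deg -20.08
shift tool cm [ 5.12  0.05 -0.09]
```

View pics/w6.png

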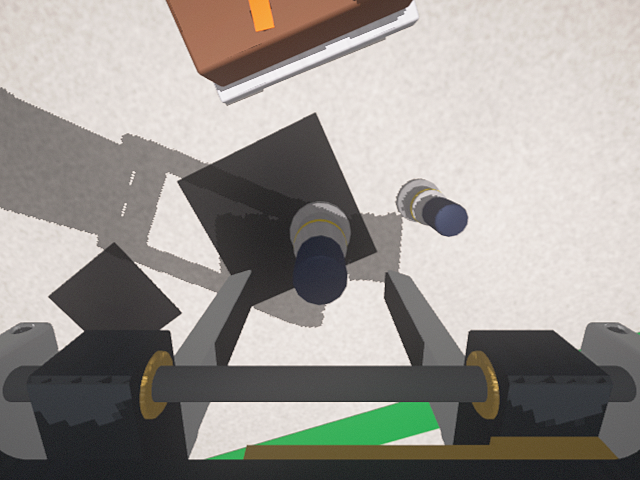

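The grip sits at column 319, centred between the fingers, so I'll go down.

step_arm(motion="80 2.5 0 0 0 0 0;80 2.5 0 0 0 0 0;80 0 0 0 0 0 0;80 0 0 0 0 0 0;0 0 0 0 0 0 0;0 0 0 0 0 0 0;0 0 0 0 0 0 0;0 0 0 0 0 0 0;0 0 0 0 0 0 0;0 0 0 0 0 0 0;0 0 0 0 0 0 0;0 0 0 0 0 0 0;0 0 0 0 0 0 0;0 0 0 0 0 0 0")

```text
time: 11.28
tool_pos: [0.4925, -0.3791, 0.1016]
ee_rot: [-3.114, 1.57, 2.817]
wrist_force: [-1.9, -0.1, 2.0]
width: 0.0335
```

Run:
```python
from h import *
o=robot.get_obs();print(o["time"],o["wrist_force"],o["width"]);plan([.4928,-.3775,.1015])
```

```text
11.2833 [-1.910604   -0.06927309  1.97017415] 0.033525868424598954
t [ 0.4925 -0.3791  0.1016] x [-3.e-04  1.e-04 -1.e+00] jaw z deg -20.17
shift tool cm [ 0.01  0.16 -0.03]
```

step_arm(motion="0 -0.5 0 0 0 0 0;0 -1.5 0 0 0 0 0;0 -2.5 0 0 0 0 0;0 -2.5 0 0 0 0 0;0 -2.5 0 0 0 0 0;0 -2.5 0 0 0 0 0;0 0 0 0 0 0 0;0 0 0 0 0 0 0;0 0 0 0 0 0 0")

```text
time: 12.03
tool_pos: [0.4921, -0.3785, 0.219]
ee_rot: [2.709, 1.567, 2.357]
wrist_force: [-0.4, -0.4, -3.6]
width: 0.0337
```

Run:
```python
from h import *
p=dict(np.load("pics/w1.npz"));print("dot w1",ray(p,(461.7,270.7),.07))
print("dot top",ray(camera_params("top"),(250+313/2.8,200+168/2.8),.07))
p=camera_params("wrist");im=snapshot("wrist");cv2.imwrite("pics/w7.png",im[:,:,::-1]);np.savez("pics/w7.npz",**p)
o=robot.get_obs();print(o["time"],o["wrist_force"],o["width"]);plan([.5095,-.0537,.222])
```

```text
dot w1 [ 0.50794209 -0.05469123  0.07      ]
dot top [ 0.50805474 -0.05465577  0.07      ]
12.0833 [-0.70906479 -0.17718337 -3.56174369] 0.033630930378946426
t [ 0.4919 -0.3783  0.2182] x [-0.0037  0.0036 -1.    ] jaw z deg -20.17
shift tool cm [-0.27 31.08 -9.54]
```

View pics/w7.png

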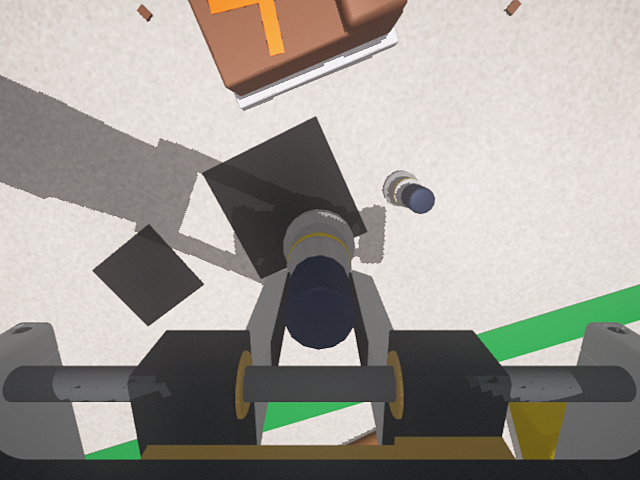

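step_arm(motion="0 0 1 -0.3 0 0 0;0 0 2 -0.62 0 0 0;0 0 3 -0.93 0 0 0;0 0 3 -0.93 0 0 0;0 0 3 -0.93 0 0 0;0 0 3 -0.93 0 0 0;0 0 3 -0.93 0 0 0;0 0 3 -0.93 0 0 0;0 0 3 -0.93 0 0 0;0 0 3 -0.93 0 0 0;0 0 2 -0.62 0 0 0;0 0 1.5 -0.46 0 0 0;0 0 0.5 -0.15 0 0 0;0 0 0 0 0 0 0;0 0 0 0 0 0 0;0 0 0 0 0 0 0;0 0 0 0 0 0 0")

```text
time: 13.5
tool_pos: [0.5094, -0.056, 0.2211]
ee_rot: [-2.483, 1.57, -2.837]
wrist_force: [-0.2, -0.5, -3.2]
width: 0.0336
```

Run:
```python
from h import *
p=camera_params("wrist");im=snapshot("wrist");cv2.imwrite("pics/w8.png",im[:,:,::-1]);np.savez("pics/w8.npz",**p)
cv2.imwrite("pics/c8.png",cv2.resize(im[130:360,220:420],None,fx=2.6,fy=2.6,interpolation=cv2.INTER_NEAREST)[:,:,::-1])
im=snapshot("side");cv2.imwrite("pics/s8.png",im[:,:,::-1])
o=robot.get_obs();print(o["time"],o["wrist_force"],o["width"]);plan([.509,-.054,.1675])
```

```text
13.6 [ 0.27851858 -0.23116313 -3.27201415] 0.033648910857361936
t [ 0.5095 -0.056   0.2213] x [-2.e-04 -0.e+00 -1.e+00] jaw z deg -20.26
shift tool cm [ 5.38  0.17 -0.11]
```

View pics/w8.png

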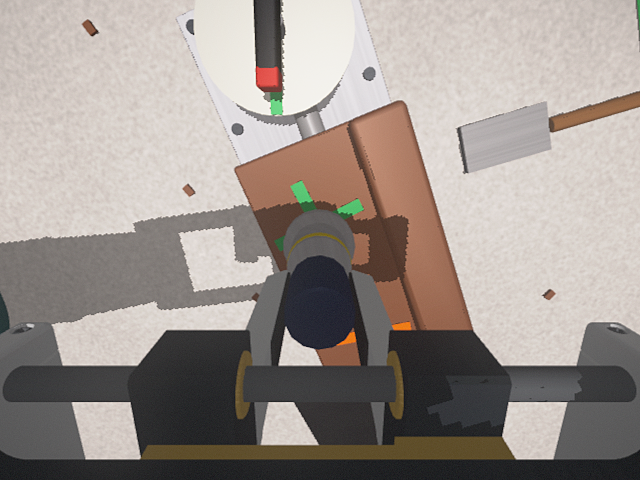

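View pics/s8.png

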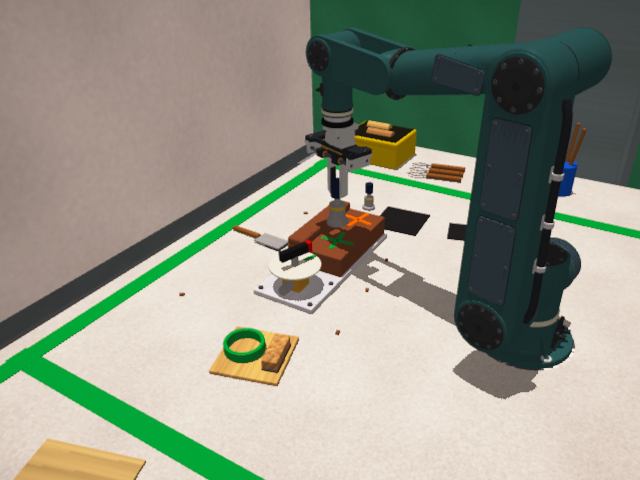

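View pics/c8.png

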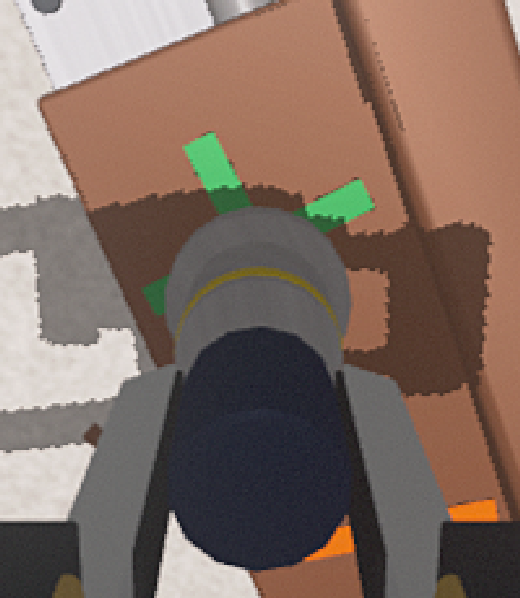

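Run:
```python
from h import *
p=dict(np.load("pics/w8.npz"));R,t=pose()
zt=t[2]-.0975
print("foot",ray(p,(318.7,244.9),zt+.01))
E=[ray(p,np.array(q)/2.6+[219.5,129.5],.07) for q in((367,193),(150,304),(199,138))]
print("cross mid",(E[0]+E[1])/2,np.linalg.norm(E[0]-E[1]),"arm3",np.linalg.norm(E[2]-(E[0]+E[1])/2), np.dot(E[2]-(E[0]+E[1])/2,E[0]-E[1]))
d=(E[0]+E[1])/2-ray(p,(318.7,244.9),zt+.01);print("delta world",d,"tool",R.T@d*100)
p=dict(np.load("pics/w5.npz"))
```

```text
foot [ 0.50958686 -0.05351586  0.13382099]
cross mid [ 0.50878132 -0.05376612  0.07      ] 0.0903362136963739 arm3 0.04564517617754252 8.9063663550086e-05
delta world [-0.00080554 -0.00025026 -0.06382099] tool [ 6.38211938 -0.05065058 -0.06548876]
```

step_arm(motion="0 1 -0.05 -0.06 0 0 0;0 1.5 0 0 0 0 0;0 1.5 0 0 0 0 0;0 0.6 0 0 0 0 0;0 0.3 0 0 0 0 0;0 0 0 0 0 0 0;0 0 0 0 0 0 0;0 0 0 0 0 0 0;0 0 0 0 0 0 0")

```text
time: 14.35
tool_pos: [0.5094, -0.0554, 0.1735]
ee_rot: [0.195, 1.569, -0.157]
wrist_force: [1.5, 1.3, -3.2]
width: 0.0336
```

Run:
```python
from h import *
p=camera_params("wrist");im=snapshot("wrist");cv2.imwrite("pics/w9.png",im[:,:,::-1]);np.savez("pics/w9.npz",**p)
cv2.imwrite("pics/c9.png",cv2.resize(im[130:360,220:420],None,fx=2.6,fy=2.6,interpolation=cv2.INTER_NEAREST)[:,:,::-1])
o=robot.get_obs();print(o["time"],o["wrist_force"],o["width"]);plan([.509,-.054,.1675])
```

```text
14.4 [ 0.22013326 -1.33760907 -3.87404327] 0.03370441428286538
t [ 0.5093 -0.0554  0.1734] x [ 1.7e-03 -3.0e-04 -1.0e+00] jaw z deg -20.16
shift tool cm [ 0.59  0.12 -0.07]
```

View pics/c9.png

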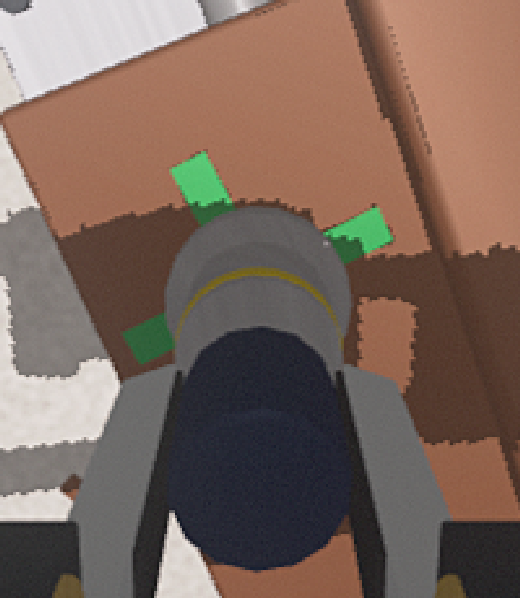

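Run:
```python
from h import *
p=dict(np.load("pics/w9.npz"));R,t=pose()
E=[ray(p,np.array(q)/2.6+[219.5,129.5],.07) for q in((385.5,222.5),(131,348),(188,160.5))]
m=(E[0]+E[1])/2
for zt in(.075,):
  f=ray(p,(318.7,244.9),zt+.01);d=m-f
  print("foot",f,"cross",m,np.linalg.norm(E[0]-E[1]),np.linalg.norm(E[2]-m),"tool",R.T@d*100)
```

```text
foot [ 0.50966654 -0.05325757  0.085     ] cross [ 0.50891758 -0.05321749  0.07      ] 0.09039108345074058 0.04482258206256609 tool [ 1.49986555 -0.02257636 -0.07429002]
```

step_arm(motion="0 0.2 -0.02 -0.06 0 0 0;0 0.2 0 0 0 0 0;0 0 0 0 0 0 0;0 0 0 0 0 0 0;0 0 0 0 0 0 0")

```text
time: 14.82
tool_pos: [0.5081, -0.0553, 0.1684]
ee_rot: [2.866, 1.571, 2.514]
wrist_force: [0.0, -0.7, -3.6]
width: 0.0335
```

step_arm(motion="0 0.1 0 0 0 0 0;0 0 0 0 0 0 0;0 0 0 0 0 0 0")

```text
time: 15.07
tool_pos: [0.5082, -0.0553, 0.1676]
ee_rot: [0.499, 1.57, 0.147]
wrist_force: [0.1, 1.2, -2.7]
width: 0.0335
```

step_arm(motion="0 0.1 0 0 0 0 0;0 0 0 0 0 0 0;0 0 0 0 0 0 0")

```text
time: 15.32
tool_pos: [0.5084, -0.0553, 0.1675]
ee_rot: [0.23, 1.57, -0.121]
wrist_force: [-2.1, -0.0, 3.9]
width: 0.0337
```

step_arm(motion="0 0.1 0 0 0 0 0;0 0.1 0 0 0 0 0;0 0.1 0 0 0 0 0;0 0.1 0 0 0 0 0;0 0.1 0 0 0 0 0;0 0.1 0 0 0 0 0;0 0.1 0 0 0 0 0;0 0.1 0 0 0 0 0;0 0 0 0 0 0 0")

```text
time: 16.07
tool_pos: [0.5084, -0.0553, 0.1599]
ee_rot: [0.208, 1.569, -0.144]
wrist_force: [-4.6, 0.4, 8.7]
width: 0.0339
```

step_arm(motion="0 0.08 0 0 0 0 0;0 0.08 0 0 0 0 0;0 0.08 0 0 0 0 0;0 0.06 0 0 0 0 0;0 0.06 0 0 0 0 0;0 0 0 0 0 0 0")

```text
time: 16.57
tool_pos: [0.5084, -0.0553, 0.157]
ee_rot: [0.17, 1.569, -0.182]
wrist_force: [-4.6, 1.6, 11.4]
width: 0.0336
```

step_arm(motion="0 0.06 0 0 0 0 0;0 0.06 0 0 0 0 0;0 0 0 0 0 0 0;0 0 0 0 0 0 0;0 0 0 0 0 0 0;0 0 0 0 0 0 0;0 0 0 0 0 0 0;0 0 0 0 0 0 0;0 0 0 0 0 0 0;0 0 0 0 0 0 0")

```text
time: 17.4
tool_pos: [0.5084, -0.0553, 0.1561]
ee_rot: [0.169, 1.569, -0.183]
wrist_force: [-5.5, 1.5, 11.5]
width: 0.0334
```

Run:
```python
from h import *
im=snapshot("wrist");cv2.imwrite("pics/w10.png",im[:,:,::-1])
o=robot.get_obs();print(o["time"],o["wrist_force"],o["width"]);plan([.509,-.054,.1675])
```

```text
17.45 [-5.31328835  1.41466555 12.00310919] 0.03336581133389195
t [ 0.5084 -0.0553  0.1561] x [ 2.1e-03 -4.0e-04 -1.0e+00] jaw z deg -20.16
shift tool cm [-1.13  0.14  0.01]
```

View pics/w10.png

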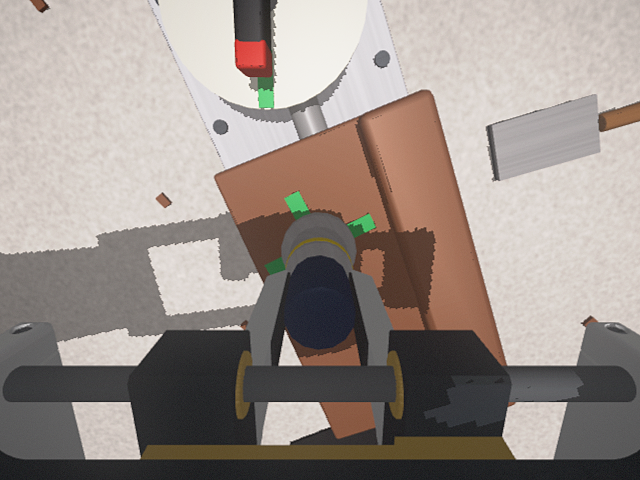

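step_arm(motion="0 -0.12 0 0 0 0 0;0 -0.12 0 0 0 0 0;0 -0.12 0 0 0 0 0;0 -0.12 0 0 0 0 0;0 -0.12 0 0 0 0 0;0 -0.12 0 0 0 0 0;0 -0.12 0 0 0 0 0;0 -0.12 0 0 0 0 0;0 0 0 0 0 0 0;0 0 0 0 0 0 0")

```text
time: 18.28
tool_pos: [0.5084, -0.0553, 0.1642]
ee_rot: [0.249, 1.57, -0.103]
wrist_force: [-2.9, 0.9, 6.0]
width: 0.0335
```

step_arm(motion="0 -0.1 0 0 0 0 0;0 0 0 0 0 0 0;0 0 0 0 0 0 0")

```text
time: 18.53
tool_pos: [0.5084, -0.0553, 0.165]
ee_rot: [0.288, 1.57, -0.064]
wrist_force: [-2.6, 0.7, 5.0]
width: 0.0337
```

step_arm(motion="0 -0.1 0 0 0 0 0;0 0 0 0 0 0 0;0 0 0 0 0 0 0")

```text
time: 18.78
tool_pos: [0.5083, -0.0553, 0.1656]
ee_rot: [0.297, 1.57, -0.055]
wrist_force: [-2.4, 0.5, 5.4]
width: 0.0339
```

step_arm(motion="0 -0.1 0 0 0 0 0;0 -0.15 0 0 0 0 0;0 -0.3 0 0 0 0 0;0 -1 0 0 0 0 0;0 -1.5 0 0 0 0 0;0 -2 0 0 0 0 0;0 -1 0 0 0 0 0;0 0 0 0 0 0 0;0 0 0 0 0 0 0")

```text
time: 19.53
tool_pos: [0.5084, -0.0553, 0.2258]
ee_rot: [0.25, 1.57, -0.102]
wrist_force: [-0.0, -0.9, -3.6]
width: 0.0335
```

Run:
```python
from h import *
p=camera_params("wrist");im=snapshot("wrist");cv2.imwrite("pics/w11.png",im[:,:,::-1])
o=robot.get_obs();print(o["time"],o["wrist_force"],o["width"]);plan([.4775,-.366,.222])
im=snapshot("side");cv2.imwrite("pics/s11.png",im[:,:,::-1])
```

```text
19.5833 [ 0.39909632 -0.25953471 -3.34095152] 0.0331553577442651
t [ 0.5078 -0.0552  0.2248] x [-1.4e-03  3.0e-04 -1.0e+00] jaw z deg -20.17
shift tool cm [  0.27 -30.22   7.87]
```

View pics/w11.png

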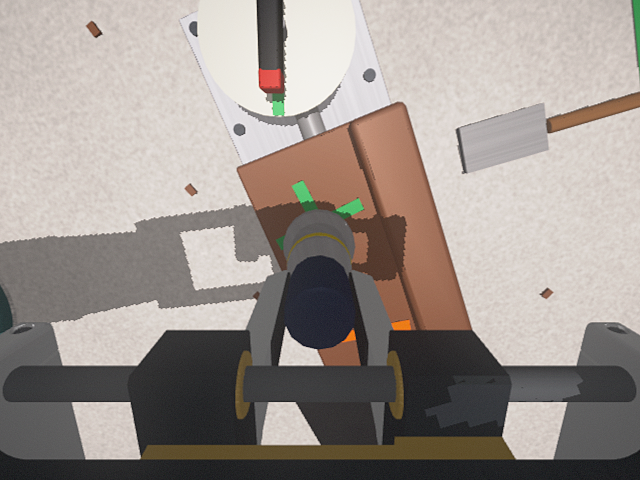

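step_arm(motion="0 0 -1 0.23 0 0 0;0 0 -2 0.46 0 0 0;0 0 -3 0.7 0 0 0;0 0 -3 0.7 0 0 0;0 0 -3 0.7 0 0 0;0 0 -3 0.7 0 0 0;0 0 -3 0.7 0 0 0;0 0 -3 0.7 0 0 0;0 0 -3 0.7 0 0 0;0 0 -3 0.7 0 0 0;0 0 -2 0.46 0 0 0;0 0 -0.9 0.2 0 0 0;0 0 0 0 0 0 0;0 0 0 0 0 0 0;0 0 0 0 0 0 0;0 0 0 0 0 0 0")

```text
time: 20.97
tool_pos: [0.4707, -0.3585, 0.2259]
ee_rot: [1.606, 1.57, 1.256]
wrist_force: [-0.2, 0.5, -2.8]
width: 0.033
```

Run:
```python
from h import *
p=camera_params("wrist");im=snapshot("wrist");cv2.imwrite("pics/w12.png",im[:,:,::-1])
im=snapshot("top");cv2.imwrite("pics/top12.png",im[:,:,::-1])
cv2.imwrite("pics/c12.png",cv2.resize(im[200:330,250:530],None,fx=2.8,fy=2.8,interpolation=cv2.INTER_NEAREST)[:,:,::-1])
o=robot.get_obs();print(o["time"],o["wrist_force"],o["width"]);plan([.470,-.36,.1015])
```

```text
21.0667 [ 0.10664212 -0.19309607 -2.62289322] 0.033722369487959515
t [ 0.4707 -0.3587  0.2261] x [ 4.e-04  1.e-04 -1.e+00] jaw z deg -20.06
shift tool cm [12.46 -0.15 -0.03]
```

View pics/w12.png

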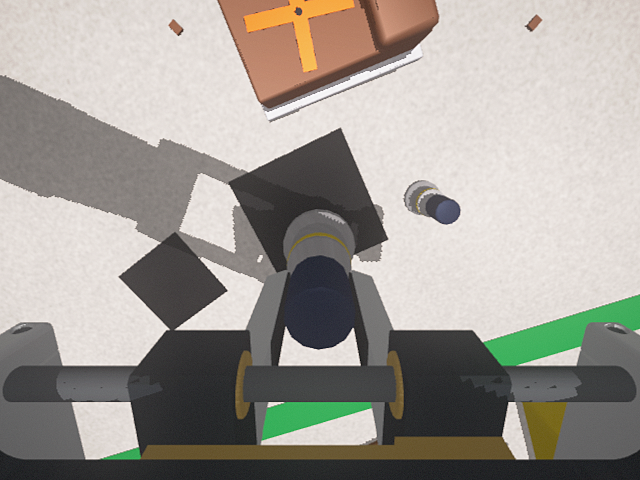

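View pics/c12.png

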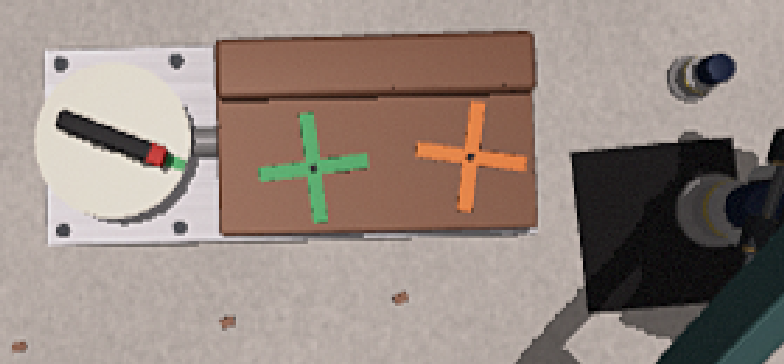

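step_arm(motion="0 1.5 0 0 0 0 0;0 3 0 0 0 0 0;0 3 0 0 0 0 0;0 2 0 0 0 0 0;0 1.2 0 0 0 0 0;0 0.7 0 0 0 0 0;0 0 0 0 0 0 0;0 0 0 0 0 0 0;0 0 0 0 0 0 0;0 0 0 0 0 0 0")

```text
time: 21.9
tool_pos: [0.4712, -0.3607, 0.1139]
ee_rot: [-0.372, 1.567, -0.724]
wrist_force: [-0.2, -1.0, -3.6]
width: 0.0334
```

step_arm(motion="0 0.2 0 0 0 0 0;0 0.2 0 0 0 0 0;0 0.2 0 0 0 0 0;0 0.1 0 0 0 0 0;0 0 0 0 0 0 0;0 0 0 0 0 0 0;0 0 0 0 0 0 0")

```text
time: 22.48
tool_pos: [0.4703, -0.3599, 0.1047]
ee_rot: [2.05, 1.571, 1.698]
wrist_force: [0.2, -0.3, -3.1]
width: 0.0337
```

step_arm(motion="0 0.1 0 0 0 0 0;0 0.1 0 0 0 0 0;0 0 0 0 0 0 0;0 0 0 0 0 0 0;0 0 0 0 0 0 0")

```text
time: 22.9
tool_pos: [0.4703, -0.3599, 0.1027]
ee_rot: [1.994, 1.571, 1.642]
wrist_force: [-0.5, 0.0, -3.5]
width: 0.0334
```

step_arm(motion="0 0.1 0 0 0 0 0;0 0 0 0 0 0 0;0 0 0 0 0 0 0;0 0 0 0 0 0 0")

```text
time: 23.23
tool_pos: [0.4703, -0.3599, 0.1017]
ee_rot: [1.84, 1.571, 1.488]
wrist_force: [0.1, 0.2, -3.1]
width: 0.0337
```

step_arm(motion="0 0.05 0 0 0 0 0;0 0 0 0 0 0 0;0 0 0 0 0 0 0;0 0 0 0 0 0 0")

```text
time: 23.57
tool_pos: [0.4704, -0.36, 0.1016]
ee_rot: [-0.308, 1.57, -0.66]
wrist_force: [-0.5, -0.0, -1.1]
width: 0.034
```

step_arm(motion="0 0.05 0 0 0 0 0;0 0 0 0 0 0 0;0 0 0 0 0 0 0;0 0 0 0 0 0 0")

```text
time: 23.9
tool_pos: [0.4704, -0.36, 0.1015]
ee_rot: [-0.424, 1.57, -0.776]
wrist_force: [-1.7, 1.2, 3.1]
width: 0.0336
```

step_arm(motion="0 -0.05 0 0 0 0 0;0 0 0 0 0 0 0;50 0 0 0 0 0 0;70 0 0 0 0 0 0;80 0 0 0 0 0 0;80 0 0 0 0 0 0;80 0 0 0 0 0 0;80 0 0 0 0 0 0;80 0 0 0 0 0 0;80 0 0 0 0 0 0;80 -1 0 0 0 0 0;80 -2 0 0 0 0 0;80 -3 0 0 0 0 0;80 -3 0 0 0 0 0;80 -3 0 0 0 0 0;80 -3 0 0 0 0 0;80 -3 0 0 0 0 0;80 0 0 0 0 0 0;80 0 0 0 0 0 0")

```text
time: 25.48
tool_pos: [0.471, -0.3605, 0.2848]
ee_rot: [-0.381, 1.564, -0.733]
wrist_force: [0.3, -0.4, -0.2]
width: 0.0749
```

Run:
```python
from h import *
p=camera_params("wrist");im=snapshot("wrist");cv2.imwrite("pics/w13.png",im[:,:,::-1]);np.savez("pics/w13.npz",**p)
o=robot.get_obs();print(o["time"],o["wrist_force"],o["width"]);plan([.470,-.36,.1015])
```

```text
25.5333 [-0.44586955  0.6436279   0.19301298] 0.07519900665179842
t [ 0.4704 -0.36    0.2821] x [ 0.0013 -0.0012 -1.    ] jaw z deg -20.17
shift tool cm [18.06 -0.   -0.07]
```

View pics/w13.png

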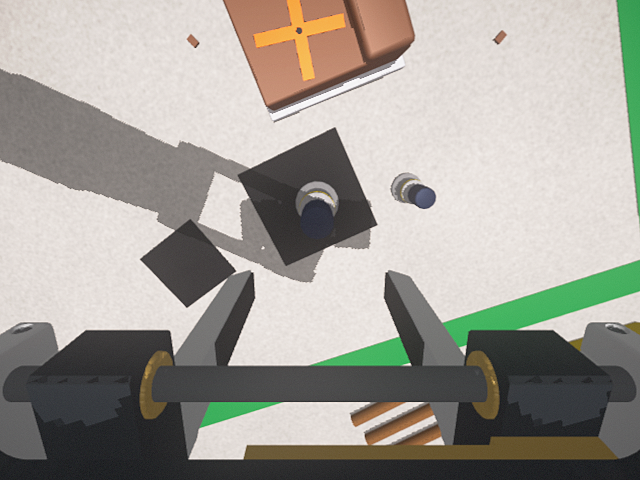

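The punch stands upright on the mat at about (317,205) with the gripper clear. I'll take one closer look at the fixture before handing in.

step_arm(motion="80 0 2 -0.5 0 0 0;80 0 3 -0.7 0 0 0;80 0 3 -0.7 0 0 0;80 0 3 -0.7 0 0 0;80 0 3 -0.7 0 0 0;80 0 3 -0.7 0 0 0;80 0 3 -0.7 0 0 0;80 0 3 -0.7 0 0 0;80 0 3 -0.7 0 0 0;80 0 2 -0.5 0 0 0;80 0 0 0 0 0 0;80 0 0 0 0 0 0;80 0 0 0 0 0 0")

```text
time: 26.62
tool_pos: [0.5043, -0.0748, 0.2797]
ee_rot: [-2.814, 1.568, 3.117]
wrist_force: [0.2, -0.4, 0.3]
width: 0.075
```

Run:
```python
from h import *
p=camera_params("wrist");im=snapshot("wrist");cv2.imwrite("pics/w14.png",im[:,:,::-1]);np.savez("pics/w14.npz",**p)
cv2.imwrite("pics/c14.png",cv2.resize(im[0:300,180:480],None,fx=2,fy=2,interpolation=cv2.INTER_NEAREST)[:,:,::-1])
im=snapshot("side");cv2.imwrite("pics/s14.png",im[:,:,::-1])
im=snapshot("top");cv2.imwrite("pics/c14t.png",cv2.resize(im[200:330,250:530],None,fx=2.8,fy=2.8,interpolation=cv2.INTER_NEAREST)[:,:,::-1])
```

```text
(no output)
```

View pics/c14.png

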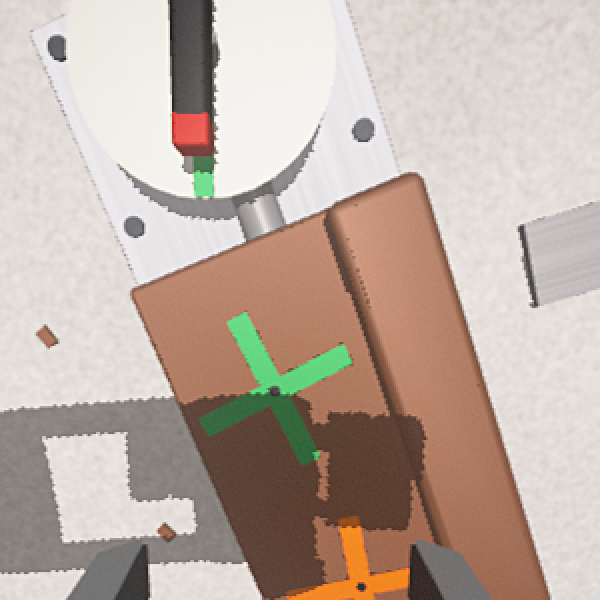

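View pics/s14.png

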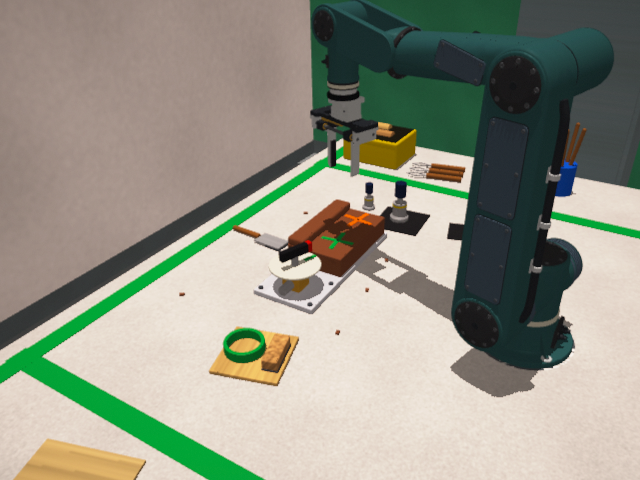

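Run:
```python
from h import *
p=dict(np.load("pics/w14.npz")); im=cv2.imread("pics/w14.png")
rects("red",im,p,[0,120,60],[6,255,255],(255,40,300,72),.128,20)
rects("gl",im,p,[45,80,40],[80,255,255],(260,75,300,105),.080,8)
c=np.array([.5313,.1107])
for n,uv,z in(("red",(275.6,64.3),.128),("line",(281.7,92),.080),("black",(275.2,40),.128),("black2",(275,5),.128)):
    q=ray(p,uv,z)[:2];print(n,q,np.degrees(np.arctan2(*(q-c)[::-1]))%360,np.linalg.norm(q-c))
print(robot.get_obs()["time"])
```

```text
red [266  55  21  17 306] cen px [275.4  64. ] C [518.2  71.6] RC [518.8  71.8] size [12.2 17. ] longdir -22.7 pca 155.9
gl [277  78  10  20 181] cen px [281.3  88. ] C [513.3  60.5] RC [513.6  60.8] size [17.6  9. ] longdir 68.2 pca 69.7
red [0.51820737 0.07134123] 251.60038431444355 0.04147926822644715
line [0.51225101 0.0569731 ] 250.47792601484082 0.05700389701666258
black [0.5248252  0.08837536] 253.8262888381425 0.02324462018968209
black2 [0.53423861 0.11176521] 19.925037201477995 0.003125718840366149
26.7667
```

Run:
```python
from h import *
print(robot.close_job())
```

```text
the job is handed in; nothing more can be done
None
```

The valve is set, the green cross is punched and the punch is back upright on the large mat. I handed the job in at about 27 s of the 67 s allowed.

- **Valve:** I gripped the T-handle and turned it counter-clockwise about 1.09 rad. The later views put the bar and red tip at 248.4–251.6° and the green line at 249.5–250.5°, so they agree within about 2°.
- **Punching:** Before contact, the foot was measured about 0.8 mm off the cross centre and I corrected it. I pressed at about 10 mm/s. From the heights, the grip went down about 12 mm, with about 12 N at the bottom. It was held there for over 0.6 s and lifted straight off. On release the force fell in line with the height, so the grip did not slip in the jaws.
- **Return:** The punch is released and standing about 10 mm from the mat's centre. The small look-alike punch, sanding block, tape roll, scraper and orange cross look untouched in the last pictures.

**Not confirmed:** The new mark can't be told apart in the images, because both crosses already had a dark dot at their centre. That it marked rests on the press depth and force. A lateral force of up to about 5 N showed at the wrist during the press, but the measured TCP position did not move sideways.

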